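# Load vial blocks into the eccentric clamping plate

## Task

Pull the drawer of the small cabinet open, take out every vial block in it and stand each one flat in a bay of its own on the clamping plate, long side along the fence, first turning that bay's eccentric knob back to make room. Lock each block by turning its knob clockwise until the lobe presses it firmly against the fence, and push the drawer fully shut again; do not knock over the beaker or the bottle.

Things in the scene. Friction and masses are not known exactly. Their poses are not given: they have to be found in the camera images.
- cabinet: low grey one-drawer instrument cabinet, fixed, 150 deep (x) x 230 wide (y) x 85 high; origin under its centre, at table height; its front (white drawer face) looks along its -x
- cabinet_drawer0 (a joint): drawer slide, m: 0 shut, 0.112 fully out (towards the cabinet's -x). Inner room 105 (x) x 188 (y), floor 22 above the table, walls up to 63. The cabinet's roof is 12 thick, top at 85, and reaches to 60 in front of the cabinet's origin; at full opening the whole inner room is clear of it; stays where left
- cabinet_drawer0_handle (a point): middle of the drawer's bar handle: horizontal round steel bar, 11 thick, 115 long along the cabinet's y, 47 above the table, its axis 35 in front of the drawer face (29 clear gap); moves with the drawer; axes parallel to the cabinet's
- block0: aluminium vial block, 48 (x) x 70 (y) x 24 high, about 0.25 kg, with a grip rib in the middle of its top, 36 long (x) x 12 thick (y) x 20 high (top of rib 44 above the underside); same after half a turn; origin at the centre of its underside, z up. Starts standing in the drawer, its long side (y) along the drawer's slide. Two or three of the three are present
- block1: aluminium vial block, 48 (x) x 70 (y) x 24 high, about 0.25 kg, with a grip rib in the middle of its top, 36 long (x) x 12 thick (y) x 20 high (top of rib 44 above the underside); same after half a turn; origin at the centre of its underside, z up. Starts standing in the drawer, its long side (y) along the drawer's slide. Two or three of the three are present
- block2: aluminium vial block, 48 (x) x 70 (y) x 24 high, about 0.25 kg, with a grip rib in the middle of its top, 36 long (x) x 12 thick (y) x 20 high (top of rib 44 above the underside); same after half a turn; origin at the centre of its underside, z up. Starts standing in the drawer, its long side (y) along the drawer's slide. Two or three of the three are present
- plate: aluminium clamping plate, fixed, 145 (x) x 264 (y) x 12 thick, with three bays side by side along its y; origin under its centre, at table height. Along its far (+x) side runs one dark steel fence, 18 high above the plate, its face at x = +40.5; dark strips 6 thick and 10 high part the bays in y, leaving 78 for a block's 70. The near (-x) side of each bay is open and has the eccentric knob
- bay0 (a point): bay 0 (y = +84 on the plate): where the underside centre of a block lies when it stands flat on the plate, against the fence and centred between the strips, long side along the plate's y; axes parallel to the plate's; the knob's axis lies 50.5 from here along -x (26.5 from the block's near face)
- turn0 (a joint): eccentric knob of bay 0, rad, 0 to 3.1, grows clockwise seen from above. At 0 the lobe points to the plate's -x, away from the fence. It first touches a block set against the fence at about 1.62 and is brought up hard by it (10 to 15 N on the block by 1.64; then a hand slips). Starts turned in, at 1.4 to 1.9, in a block's way; below 0.7 leaves 8 to spare; friction 0.12 N m, stays where it is left
- grip0 (a point): middle of the black bar grip on top of knob 0: 36 long (its own x) x 14 thick (its own y) x 24 high, centre 78 above the table, on the knob's axis; turns with the knob; its x axis points away from the lobe
- knob0: eccentric knob 0: a steel disc of radius 26 (the lobe), its centre 10 off the axis, 16 to 42 above the table, under a black bar grip; origin on the axis, 12 above the table; the disc lies towards its own -x; its edge reaches 26 - 10 cos(knob angle) from that axis towards the fence
- bay1 (a point): bay 1 (y = +0 on the plate): where the underside centre of a block lies when it stands flat on the plate, against the fence and centred between the strips, long side along the plate's y; axes parallel to the plate's; the knob's axis lies 50.5 from here along -x (26.5 from the block's near face)
- turn1 (a joint): eccentric knob of bay 1, rad, 0 to 3.1, grows clockwise seen from above. At 0 the lobe points to the plate's -x, away from the fence. It first touches a block set against the fence at about 1.62 and is brought up hard by it (10 to 15 N on the block by 1.64; then a hand slips). Starts turned in, at 1.4 to 1.9, in a block's way; below 0.7 leaves 8 to spare; friction 0.12 N m, stays where it is left
- grip1 (a point): middle of the black bar grip on top of knob 1: 36 long (its own x) x 14 thick (its own y) x 24 high, centre 78 above the table, on the knob's axis; turns with the knob; its x axis points away from the lobe
- knob1: eccentric knob 1: a steel disc of radius 26 (the lobe), its centre 10 off the axis, 16 to 42 above the table, under a black bar grip; origin on the axis, 12 above the table; the disc lies towards its own -x; its edge reaches 26 - 10 cos(knob angle) from that axis towards the fence
- bay2 (a point): bay 2 (y = -84 on the plate): where the underside centre of a block lies when it stands flat on the plate, against the fence and centred between the strips, long side along the plate's y; axes parallel to the plate's; the knob's axis lies 50.5 from here along -x (26.5 from the block's near face)
- turn2 (a joint): eccentric knob of bay 2, rad, 0 to 3.1, grows clockwise seen from above. At 0 the lobe points to the plate's -x, away from the fence. It first touches a block set against the fence at about 1.62 and is brought up hard by it (10 to 15 N on the block by 1.64; then a hand slips). Starts turned in, at 1.4 to 1.9, in a block's way; below 0.7 leaves 8 to spare; friction 0.12 N m, stays where it is left
- grip2 (a point): middle of the black bar grip on top of knob 2: 36 long (its own x) x 14 thick (its own y) x 24 high, centre 78 above the table, on the knob's axis; turns with the knob; its x axis points away from the lobe
- knob2: eccentric knob 2: a steel disc of radius 26 (the lobe), its centre 10 off the axis, 16 to 42 above the table, under a black bar grip; origin on the axis, 12 above the table; the disc lies towards its own -x; its edge reaches 26 - 10 cos(knob angle) from that axis towards the fence
- beaker: glass beaker, 72 across, 93 high, bystander; origin at the centre of its underside
- bottle: amber bottle with a blue cap, 56 across, 106 high, bystander; origin at the centre of its underside

How it is judged:
By the outcome, as a careful person would: the job done as asked, in the order asked, and still so for the second after the job is handed in, with the robot touching nothing.
Of block0, block1, block2 only 2 to 3 are there at a start; the rules pass over those that are not, and their reading is None.
At some moment in a run one of block0, block1, block2 may be knocked a few centimetres aside while the robot is not near it.
Once in a run the grip may slacken for a moment while it holds something.
It also fails if it takes over 210 s, if anything falls off the work surface, if the arm or the gripper's body presses on something with over 40 N, if the wrist force passes 120 N, or if a joint passes its speed limit or range.

## Robot

A 7-joint arm with a two-finger parallel gripper is mounted at the origin on a cart in front of the work surface, level with it; the furniture and walls round the work are solid. World frame = base frame: x ahead of the robot, y to its left, z up, the work surface at z = 0. Lengths are in m, angles in rad, forces in N, time in s.
With the tool pointing down it reaches from about 0.425 to 0.95 m from the base axis. Payload 4.7 kg.
Tool frame: the origin (TCP) lies between the finger pads; the fingertips stand 22 mm ahead of it and the grasp point (between the pads) lies 3 mm ahead of it; z points along the fingers, y is the line along which they close (so a half turn about z gives the same grasp; the last joint's range is limited). The gripper opens to 87 mm and grips with 3 to 60 N. Pads are 19 mm wide; open, the fingers measure 117 mm over their backs; the gripper's body (75 mm by 190 mm) begins 51 mm behind the grasp point.
Start: joints at [1.274, 0.469, -0.049, 1.532, 0.024, 1.141, -0.082], TCP at [0.179, -0.651, 0.245] pointing down, gripper open.
Joint ranges: [-2.59, 2.59], [-0.33, 1.99], [-1.39, 1.29], [0.1, 2.45], [-1.04, 4.18], [0.21, 1.99], [-2.66, 2.66]. Speed limits (rad/s): [2.57, 2.57, 3.14, 3.14, 3.14, 3.14, 3.14].

## Interface

Orientations are given as a unit quaternion [w, x, y, z].
In Python, from workcell import sense, snapshot, camera_params, job_done gives the robot as it stands. The module is installed in compiled form; this text tells all that it offers.
- The arm moves only by the shell command python3 -m pendant 'ROWS' [FORCE]. ROWS is JSON, one flat list of numbers, 5 for each row, row after row: the shift along the tool's x, y, z in cm, then the turn about the tool's z in degrees, then the closure in counts, from 0 (fully open) to 255 (shut). A call has 1 to 20 rows; each row is the pose to reach, as a shift and turn from the pose commanded when the call began, along the tool's axes at that moment; what a row does not reach only later rows make up. A row lasts 1/8 s, in which the tool goes at most 62.5 mm and 10.7 degrees, less where a joint would pass 70% of its speed; a pose out of reach is approached as far as the arm can. A call with a gripper value outside its range is refused whole. The fingers move at their own pace and stop on an object; FORCE is the grip in N (left out, the last holds). Time passes only in rows, so rows that repeat a pose let the fingers close. It gives the time, the measured TCP pose, the force, the opening and the grip force at its end, in the units of the state.
- sense(): the state, without advancing time (a new reading comes with each control period).
- snapshot(name): name is "side" or "top"; returns the picture (420x560x3 uint8, blue, green, red); there is no depth.
- camera_params(name): a dict with "fov_y" (degrees; the focal length in pixels is half the picture's height over the tangent of half this angle, whatever the lens; pixels are square), "cx", "cy" (the principal point, pixels), "R" (3x3) and "t" (3): a world point X has camera coordinates R X + t. Camera axes: x right, y down, z forward; pixel columns grow to the right and rows downward; lengths in m; the calibration is good to about 2 mm. A picture is of the moment at which its call begins. camera_params takes no time and is no camera call.
- job_done(): hands the job in; it is judged then, once.
The state is a dict: "time_s": time; "joints": joint angles; "dq": joint speeds; "joint_torque": joint torques, N m; "tool_pos": TCP position; "tool_rot": TCP orientation; "ft_force": force on the tool from outside, world axes, zero at the start; "ft_torque": the same for the moment, N m; "opening": finger opening in m; "finger_force": force on a finger pad.
Only numpy, scipy, OpenCV 4.12 (cv2) and the standard library are available. Lean on these libraries where they do the work, as an engineer would, in place of code of your own. Each camera call takes 0.05 s, during which the arm holds its last target. There are 200 camera calls.

## Working session

There is one attempt and no reset: what is moved stays moved. The work goes in short steps, Python scripts to look and compute and a shell command to move; the robot and the scene stay as the last step left them, time stands still between calls to the robot, and variables do not carry over. Pictures are saved under pics/ and viewed, at most 14 in all, crops included, and the job is handed in when it is done.

```bash
mkdir -p pics; python3 - <<'E'
from workcell import *
import cv2
for n in("side","top"):
    im=snapshot(n); cv2.imwrite(f"pics/{n}0.png",im); p=camera_params(n); print(n,p)
s=sense(); print(s["tool_pos"],s["tool_rot"],s["opening"],s["time_s"])
E
```

```text
side {'fov_y': 44.13516500307306, 'cx': 281.17830038121554, 'cy': 210.0306725582382, 'R': array([[-0.89490092, -0.44583902,  0.01949103],
       [-0.18947069,  0.34004158, -0.92112571],
       [ 0.40404603, -0.82800923, -0.38877695]]), 't': array([0.49167335, 0.1534177 , 1.24684616])}
top {'fov_y': 50.403434081131806, 'cx': 289.34262944954446, 'cy': 208.77559804085186, 'R': array([[ 0.00500622, -0.99998495, -0.00224534],
       [-0.97700105, -0.00441247, -0.21318884],
       [ 0.21317573,  0.00326097, -0.97700843]]), 't': array([0.06978307, 0.54316619, 1.05172808])}
[ 0.17850638 -0.65045333  0.24359941] [-8.74098834e-04  9.91041823e-01  1.33548931e-01 -1.55096283e-04] 0.08709354581044684 0.1
```

View pics/top0.png

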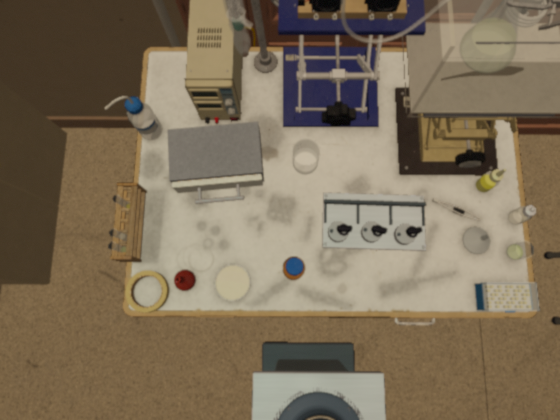

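View pics/side0.png

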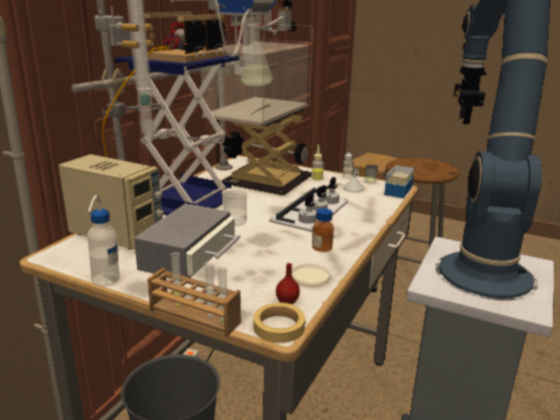

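Top: cabinet roof around (215,155), handle (219,196), plate (374,221) with knobs at (340,231), (374,231) and (408,233), beaker (305,158), bottle (293,267). Side: cabinet (185,240), plate (310,208). I'll enlarge next.

```bash
cat > h.py <<'E'
import numpy as np, cv2
from workcell import *
def cam(n):
    p=camera_params(n); f=210/np.tan(np.radians(p["fov_y"]/2)); R=np.array(p["R"]);t=np.array(p["t"])
    return f,p["cx"],p["cy"],R,t
def ray(n,uv):
    f,cx,cy,R,t=cam(n); d=R.T@np.array([(uv[0]-cx)/f,(uv[1]-cy)/f,1]); return -R.T@t,d/np.linalg.norm(d)
def onz(n,uv,z):
    c,d=ray(n,uv); return c+d*(z-c[2])/d[2]
def tri(ut,us):
    c1,d1=ray("top",ut);c2,d2=ray("side",us)
    s=np.linalg.lstsq(np.c_[d1,-d2],c2-c1,rcond=None)[0]
    a=c1+s[0]*d1;b=c2+s[1]*d2; return (a+b)/2,np.linalg.norm(a-b)
def proj(n,X):
    f,cx,cy,R,t=cam(n); q=R@np.array(X)+t; return np.array([cx+f*q[0]/q[2],cy+f*q[1]/q[2]])
def crop(im,x0,y0,x1,y1,k): return cv2.resize(im[y0:y1,x0:x1],None,fx=k,fy=k,interpolation=cv2.INTER_CUBIC)
E
python3 - <<'E'
from h import *
t=cv2.imread("pics/top0.png");s=cv2.imread("pics/side0.png")
a=crop(t,160,115,270,210,3.6);b=crop(t,315,185,430,255,3.6)
c=crop(s,130,195,250,285,3.3);d=crop(s,265,170,355,240,4.4)
o=np.zeros((640,820,3),np.uint8)
for im,x,y in((a,0,0),(b,400,0),(c,0,342),(d,400,300)):
    o[y:y+im.shape[0],x:x+im.shape[1]]=im[:640-y,:820-x]
cv2.imwrite("pics/c1.png",o[:600,:800]) if 0 else cv2.imwrite("pics/c1.png",cv2.resize(o,(768,600)))
E
```

```text
(no output)
```

View pics/c1.png

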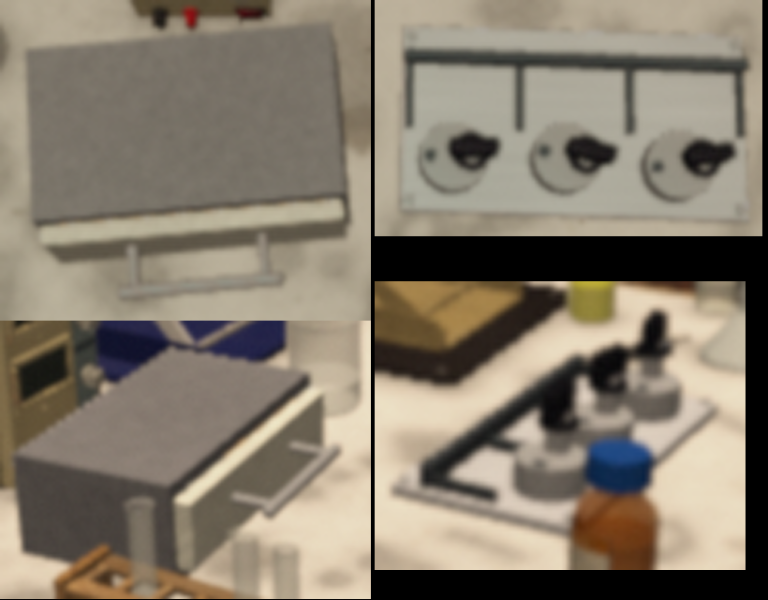

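```bash
python3 - <<'E'
from h import *
np.set_printoptions(precision=4,suppress=True)
A=lambda u,v:(160+u/3.372,115+v/3.372); B=lambda u,v:(315+(u-374.6)/3.372,185+v/3.372)
C=lambda u,v:(130+u/3.091,195+(v-320.3)/3.091)
D=lambda u,v:(265+(u-374.6)/4.121,170+(v-281)/4.121)
print("handle",tri(A(124,294),C(268,511)),tri(A(282,279),C(337,450)))
for z in (.047,): print(onz("top",A(124,294),z),onz("top",A(282,279),z))
print("roof corners",[onz("top",A(*p),.085) for p in((27,50),(331,25),(347,197),(37,220))])
print("face top",[onz("top",A(*p),.075) for p in((39,229),(343,204))], tri(A(39,231),C(176,497)))
t=cv2.imread("pics/top0.png"); s=cv2.imread("pics/side0.png")
# plate mask
g=cv2.cvtColor(t,cv2.COLOR_BGR2GRAY); hsv=cv2.cvtColor(t,cv2.COLOR_BGR2HSV)
roi=np.zeros_like(g);roi[190:252,318:432]=1
dark=((g<75)&(roi>0)).astype(np.uint8)
n,l,st,ce=cv2.connectedComponentsWithStats(dark)
for i in range(1,n):
    if st[i,4]>15:
        r=cv2.minAreaRect(np.argwhere(l==i)[:,::-1].astype(np.float32)); print(st[i],ce[i],r)
P={k:onz("top",B(*p),.012) for k,p in dict(TL=(402,27),TR=(748,40),BR=(747,219),BL=(402,211)).items()}
print(P, sum(P.values())/4)
print("strips bottoms z22",[onz("top",B(*p),.022) for p in((409,129),(519,131),(630,133),(741,136))])
print("fence ends top z30",onz("top",B(405,50),.030),onz("top",B(748,62),.030))
print("disc tops z42",[onz("top",B(*p),.042) for p in((453,156),(564,157),(675,163))],"dots",[onz("top",B(*p),.042) for p in((430,155),(545,151),(659,165))])
print("disc tri z", tri(B(453,156),D(655,380)))
print("grip",[onz("top",B(*p),.090) for p in((474,146),(590,149),(708,154))])
print("beaker",onz("top",(305,150),.093),"bottle",onz("top",(294,267),.106), tri((294,266),(323.5,214)))
E
```

```text
handle (array([0.563 , 0.3071, 0.0461]), np.float64(0.003062519183046827)) (array([0.5746, 0.1887, 0.0442]), np.float64(0.0009825345019407613))
[0.5613 0.3062 0.047 ] [0.5734 0.1882 0.047 ]
roof corners [array([0.7399, 0.3799, 0.085 ]), array([0.7608, 0.1525, 0.085 ]), array([0.6262, 0.1381, 0.085 ]), array([0.6077, 0.3643, 0.085 ])]
face top [array([0.6037, 0.3652, 0.075 ]), array([0.6238, 0.1416, 0.075 ])] (array([0.6032, 0.3657, 0.0748]), np.float64(0.002178471662126536))
[325 201 100   8 269] [376.3643 202.9517] ((374.45458984375, 204.49862670898438), (99.07572937011719, 6.057825088500977), 1.7357045412063599)
[337 224  15  11 106] [343.5377 228.9717] ((344.10003662109375, 228.7000274658203), (10.28591251373291, 12.969193458557129), 63.43495178222656)
[372 226  14  10 102] [377.8725 230.0882] ((378.5, 230.5), (9.0, 13.0), 90.0)
[406 227  15  10 108] [412.5926 231.0926] ((413.0, 231.5), (9.0, 14.0), 90.0)
{'TL': array([ 0.5956, -0.0156,  0.012 ]), 'TR': array([ 0.5864, -0.2831,  0.012 ]), 'BR': array([ 0.4474, -0.274 ,  0.012 ]), 'BL': array([ 0.4523, -0.014 ,  0.012 ])} [ 0.5204 -0.1467  0.012 ]
strips bottoms z22 [array([ 0.5134, -0.0193,  0.022 ]), array([ 0.5122, -0.1025,  0.022 ]), array([ 0.5111, -0.1864,  0.022 ]), array([ 0.5092, -0.2702,  0.022 ])]
fence ends top z30 [ 0.573  -0.0163  0.03  ] [ 0.5648 -0.2765  0.03  ]
disc tops z42 [array([ 0.4895, -0.0501,  0.042 ]), array([ 0.4891, -0.1322,  0.042 ]), array([ 0.485 , -0.2142,  0.042 ])] dots [array([ 0.4902, -0.033 ,  0.042 ]), array([ 0.4936, -0.1183,  0.042 ]), array([ 0.4835, -0.2023,  0.042 ])]
disc tri z (array([ 0.4498, -0.051 ,  0.1093]), np.float64(0.05883638240580922))
grip [array([ 0.4888, -0.0599,  0.09  ]), array([ 0.487 , -0.1421,  0.09  ]), array([ 0.4838, -0.2255,  0.09  ])]
beaker [0.6847 0.0342 0.093 ] bottle [0.3947 0.0607 0.106 ] (array([0.3991, 0.0611, 0.0958]), np.float64(0.002602945087849447))
```

```bash
cat >> h.py <<'E'
def go(*targets):
    """targets (x,y,z,psi deg) -> tool shifts cm and turn deg from the present pose"""
    s=sense(); w,x,y,z=s["tool_rot"]; p=np.array(s["tool_pos"])
    from scipy.spatial.transform import Rotation as Ro
    R=Ro.from_quat([x,y,z,w]).as_matrix(); psi=np.degrees(np.arctan2(R[1,0],R[0,0]))
    print("t",round(s["time_s"],2),"pos",p.round(4),"psi",psi.round(2),"q7",round(s["joints"][6],2),"open",round(s["opening"],4),"F",np.round(s["ft_force"],1))
    for T in targets:
        print(T,(R.T@(np.array(T[:3])-p)*100).round(2),"turn",round(psi-T[3],1))
E
python3 - <<'E'
from h import *
go((.6,-.2,.25,60),(.5675,.2475,.20,95.2))
E
```

```text
t 0.1 pos [ 0.1785 -0.6505  0.2436] psi 15.35 q7 -0.08 open 0.0871 F [-0.   0.3 -0.4]
(0.6, -0.2, 0.25, 60) [ 52.57 -32.28  -0.59] turn -44.7
(0.5675, 0.2475, 0.2, 95.2) [ 61.28 -76.29   4.49] turn -79.9
```

```bash
python3 -m pendant '[52.6,-32.3,-0.6,-45,0, 52.6,-32.3,-0.6,-45,0, 52.6,-32.3,-0.6,-45,0, 52.6,-32.3,-0.6,-45,0, 52.6,-32.3,-0.6,-45,0, 52.6,-32.3,-0.6,-45,0, 52.6,-32.3,-0.6,-45,0, 52.6,-32.3,-0.6,-45,0, 52.6,-32.3,-0.6,-45,0, 52.6,-32.3,-0.6,-45,0, 61.3,-76.3,4,-80,179, 61.3,-76.3,4,-80,179, 61.3,-76.3,4,-80,179, 61.3,-76.3,4,-80,179, 61.3,-76.3,4,-80,179, 61.3,-76.3,4,-80,179, 61.3,-76.3,4,-80,179, 61.3,-76.3,4,-80,179, 61.3,-76.3,4,-80,179, 61.3,-76.3,4,-80,179]' 25; python3 - <<'E'
from h import *
go((.5675,.2475,.10,95.2),(.5675,.2475,.05,95.2))
cv2.imwrite("pics/t2.png",crop(snapshot("top"),150,90,290,220,4));cv2.imwrite("pics/s2.png",snapshot("side"))
E
```

```text
time_s: 2.6
tool_pos: [0.5688, 0.2444, 0.2042]
tool_rot: [0.001, 0.675, 0.738, -0.001]
ft_force: [0.1, 0.2, 0.7]
opening: 0.026
finger_force: 0.0
t 2.6 pos [0.5688 0.2444 0.2042] psi 95.15 q7 -0.66 open 0.026 F [0.1 0.2 0.7]
(0.5675, 0.2475, 0.1, 95.2) [ 0.34 -0.1  10.42] turn -0.0
(0.5675, 0.2475, 0.05, 95.2) [ 0.34 -0.1  15.42] turn -0.0
```

View pics/t2.png

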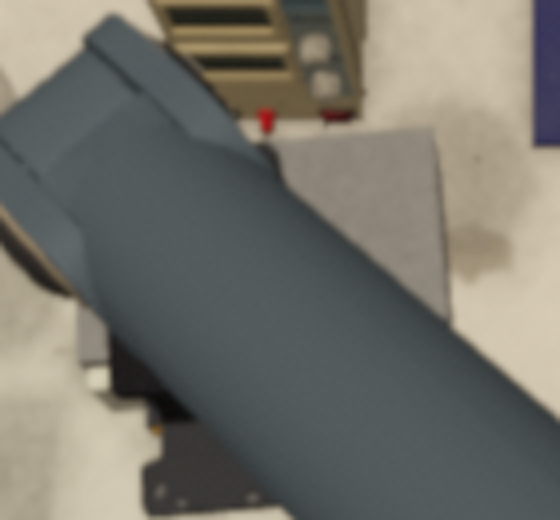

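The arm hides the cabinet from above. I'll go down on the estimate and watch the force.

```bash
python3 -m pendant '[0.3,-0.1,6,0,179, 0.3,-0.1,10.4,0,179, 0.3,-0.1,12,0,179, 0.3,-0.1,13.5,0,179, 0.3,-0.1,15.4,0,179, 0.3,-0.1,15.4,0,179]'; python3 -m pendant '[0,0,0,0,255, 0,0,0,0,255, 0,0,0,0,255, 0,0,0,0,255]' 25; python3 - <<'E'
from h import *
go((.5675-.1155,.2475-.0105,.05,95.2))
E
```

```text
time_s: 3.45
tool_pos: [0.5662, 0.2494, 0.0497]
tool_rot: [-0.0, 0.673, 0.739, -0.001]
ft_force: [-0.1, 0.4, 1.2]
opening: 0.0261
finger_force: 0.0
time_s: 3.95
tool_pos: [0.5675, 0.2504, 0.0515]
tool_rot: [0.0, 0.673, 0.739, 0.001]
ft_force: [0.5, 0.5, 3.6]
opening: 0.0103
finger_force: 25.0
t 3.95 pos [0.5675 0.2504 0.0515] psi 95.35 q7 -0.78 open 0.0103 F [0.5 0.5 3.6]
(0.452, 0.237, 0.05, 95.2) [ -0.26 -11.62   0.12] turn 0.1
```

```bash
python3 -m pendant '[0,-1,0,0,255, 0,-2,0,0,255, 0,-3,0,0,255, 0,-4,0,0,255, 0,-5,0,0,255, 0,-6,0,0,255, 0,-7,0,0,255, 0,-8,0,0,255, 0,-9,0,0,255, 0,-10,0,0,255, 0,-10.6,0,0,255, 0,-11.0,0,0,255, 0,-11.3,0,0,255, 0,-11.3,0,0,255]'; python3 -m pendant '[0,0,0,0,179, 0,0,0,0,179, 0,0,-5,0,179, 0,0,-10,0,179, 0,0,-15,0,179, 0,0,-15,0,179]'; python3 - <<'E'
from h import *
go((.487,-.142,.2,90))
E
```

```text
time_s: 5.7
tool_pos: [0.4579, 0.2396, 0.0515]
tool_rot: [0.002, 0.674, 0.739, 0.004]
ft_force: [9.7, -0.0, -2.4]
opening: 0.01
finger_force: 25.0
time_s: 6.45
tool_pos: [0.4544, 0.2406, 0.2034]
tool_rot: [0.001, 0.673, 0.739, 0.002]
ft_force: [-0.7, -0.5, -1.3]
opening: 0.0254
finger_force: 0.0
t 6.45 pos [0.4544 0.2406 0.2034] psi 95.36 q7 -0.72 open 0.0254 F [-0.7 -0.5 -1.3]
(0.487, -0.142, 0.2, 90) [-38.39  -0.33   0.29] turn 5.4
```

```bash
python3 -m pendant '[-38.4,-0.3,0,5,123, -38.4,-0.3,0,5,123, -38.4,-0.3,0,5,123, -38.4,-0.3,0,5,123, -38.4,-0.3,0,5,123, -38.4,-0.3,0,5,123, -38.4,-0.3,0,5,123, -38.4,-0.3,0,5,123, -38.4,-0.3,0,5,123]'; python3 - <<'E'
from h import *
t=snapshot("top");s=snapshot("side");cv2.imwrite("pics/t3.png",t);cv2.imwrite("pics/s3.png",s)
a=crop(t,160,140,280,250,4);b=crop(s,160,190,270,290,3)
o=np.zeros((440,810,3),np.uint8);o[:440,:480]=a;o[:300,480:810]=b;cv2.imwrite("pics/c3.png",o[:,:800])
go()
E
```

```text
time_s: 7.58
tool_pos: [0.4864, -0.1408, 0.1999]
tool_rot: [-0.001, 0.704, 0.71, -0.0]
ft_force: [-1.0, -0.5, 0.5]
opening: 0.0452
finger_force: 0.0
t 7.67 pos [ 0.4867 -0.1411  0.2004] psi 90.54 q7 0.04 open 0.0446 F [-0.  -0.1  0.1]
```

View pics/c3.png

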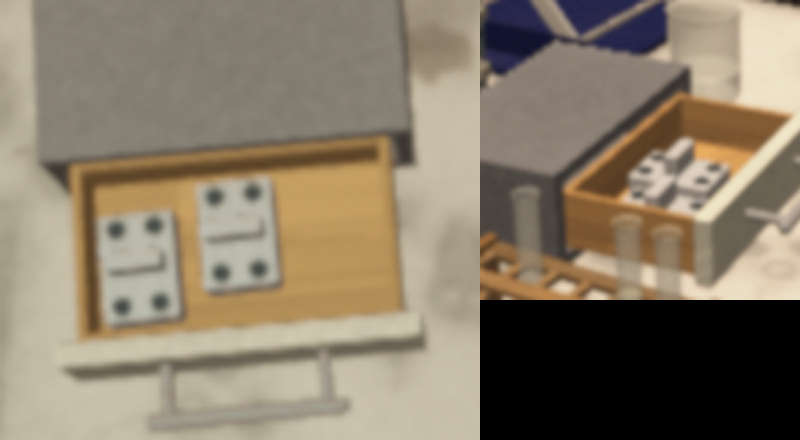

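Top crop: two blocks stand in the drawer, block tops centred at crop (140,268) and (238,234), ribs at about (136,260) and (233,227). The side view agrees and shows no third block.

```bash
python3 - <<'E'
from h import *
np.set_printoptions(precision=4,suppress=True)
A=lambda u,v:(160+u/4,140+v/4); S=lambda u,v:(160+(u-480)/3,190+v/3)
for n,q in dict(A=((97,220),(172,211),(183,316),(107,327)),B=((196,184),(270,179),(281,283),(204,292))).items():
    P=[onz("top",A(*p),.046) for p in q]; c=sum(P)/4; d=P[0]+P[1]-P[2]-P[3]
    print(n,c,np.degrees(np.arctan2(d[1],d[0])),np.linalg.norm(d)/2)
print("rib tops",onz("top",A(135,257),.066),onz("top",A(233,223),.066))
print(tri(A(135,257),S(655,180)),tri(A(233,223),S(680,147)))
print("handle",onz("top",A(153,423),.047),onz("top",A(344,404),.047))
g=cv2.cvtColor(cv2.imread("pics/top0.png"),cv2.COLOR_BGR2GRAY)
go((.4875,-.1425,.09,90))
E
```

```text
A [0.549  0.3104 0.046 ] 8.363377535606654 0.06911511457177756
B [0.5713 0.2495 0.046 ] 7.166224770028485 0.06949350382946473
rib tops [0.5516 0.3093 0.066 ] [0.5736 0.2494 0.066 ]
(array([0.5541, 0.3105, 0.0668]), np.float64(0.005737686613617059)) (array([0.5735, 0.2494, 0.0651]), np.float64(0.0006419725625973699))
handle [0.4508 0.2971 0.047 ] [0.4632 0.1793 0.047 ]
t 7.67 pos [ 0.4867 -0.1411  0.2004] psi 90.54 q7 0.04 open 0.0446 F [-0.  -0.1  0.1]
(0.4875, -0.1425, 0.09, 90) [-0.15  0.08 11.03] turn 0.5
```

```bash
python3 -m pendant '[-0.15,0.1,5,6,123, -0.15,0.1,8,6,123, -0.15,0.1,9.5,6,123, -0.15,0.1,11,6,123, -0.15,0.1,11,6,123]'; python3 -m pendant '[0,0,0,0,255, 0,0,0,0,255, 0,0,0,0,255, 0,0,0,0,255, 0,0,0,0,255]' 15; python3 - <<'E'
from h import *
go();print(sense()["finger_force"],sense()["ft_torque"])
E
```

```text
time_s: 8.3
tool_pos: [0.4877, -0.1443, 0.0902]
tool_rot: [-0.0, 0.741, 0.672, -0.0]
ft_force: [-0.1, -0.5, -0.2]
opening: 0.0452
finger_force: 0.0
time_s: 8.93
tool_pos: [0.489, -0.1449, 0.0911]
tool_rot: [0.001, 0.741, 0.671, 0.001]
ft_force: [2.0, 0.2, 1.3]
opening: 0.015
finger_force: 16.5
t 8.93 pos [ 0.489  -0.1449  0.0911] psi 84.32 q7 -0.16 open 0.015 F [2.  0.2 1.3]
16.540471357293427 [-0.1507545  -0.51659256 -0.05895619]
```

```bash
python3 -m pendant '[0,0,0,-10,255, 0,0,0,-20,255, 0,0,0,-30,255, 0,0,0,-40,255, 0,0,0,-50,255, 0,0,0,-60,255, 0,0,0,-70,255, 0,0,0,-75,255, 0,0,0,-75,255]'; python3 -m pendant '[0,0,0,0,123, 0,0,0,0,123, 0,0,-4,0,123, 0,0,-8,0,123, 0,0,-8,0,123]'; python3 - <<'E'
from h import *
go((.488,-.0595,.17,90),(.488,-.0595,.09,90))
E
```

```text
time_s: 10.05
tool_pos: [0.4888, -0.1449, 0.0911]
tool_rot: [0.001, 0.18, 0.984, 0.0]
ft_force: [1.6, -0.1, 3.0]
opening: 0.0156
finger_force: 16.2
time_s: 10.68
tool_pos: [0.4891, -0.1447, 0.1727]
tool_rot: [0.002, 0.179, 0.984, -0.001]
ft_force: [0.6, 0.9, 0.4]
opening: 0.0443
finger_force: 0.0
t 10.68 pos [ 0.4891 -0.1447  0.1727] psi 159.32 q7 1.06 open 0.0443 F [0.6 0.9 0.4]
(0.488, -0.0595, 0.17, 90) [3.11 7.93 0.25] turn 69.3
(0.488, -0.0595, 0.09, 90) [3.14 7.94 8.25] turn 69.3
```

```bash
python3 -m pendant '[2.9,7.9,0,10,123, 2.9,7.9,0,20,123, 2.9,7.9,0,30,123, 2.9,7.9,0,40,123, 2.9,7.9,0,50,123, 2.9,7.9,0,60,123, 2.9,7.9,0,70,123, 2.9,7.9,4,70,123, 2.9,7.9,6.5,70,123, 2.9,7.9,8.2,70,123, 2.9,7.9,8.2,70,123]'; python3 -m pendant '[0,0,0,0,255, 0,0,0,0,255, 0,0,0,0,255, 0,0,0,0,255, 0,0,0,0,255]' 15; python3 -m pendant '[0,0,0,-10,255, 0,0,0,-20,255, 0,0,0,-30,255, 0,0,0,-40,255, 0,0,0,-50,255, 0,0,0,-60,255, 0,0,0,-70,255, 0,0,0,-70,255]'; python3 -m pendant '[0,0,0,0,123, 0,0,0,0,123, 0,0,-6,0,123, 0,0,-11,0,123, 0,0,-11,0,123]'; python3 - <<'E'
from h import *
go((.5736,.2494,.15,97),(.5736,.2494,.07,97))
t=snapshot("top");cv2.imwrite("pics/t4.png",t)
E
```

```text
time_s: 12.05
tool_pos: [0.4873, -0.0604, 0.0871]
tool_rot: [-0.001, 0.711, 0.703, -0.001]
ft_force: [0.1, -0.6, 0.9]
opening: 0.0452
finger_force: 0.0
time_s: 12.68
tool_pos: [0.491, -0.0606, 0.0894]
tool_rot: [0.002, 0.711, 0.703, 0.002]
ft_force: [5.3, -1.3, -1.5]
opening: 0.0159
finger_force: 15.0
time_s: 13.68
tool_pos: [0.4906, -0.0608, 0.0893]
tool_rot: [0.002, 0.181, 0.984, 0.001]
ft_force: [5.9, -0.8, 0.0]
opening: 0.0156
finger_force: 15.0
time_s: 14.3
tool_pos: [0.4898, -0.06, 0.2015]
tool_rot: [0.003, 0.18, 0.984, -0.0]
ft_force: [0.1, -1.1, -0.1]
opening: 0.0446
finger_force: 0.0
t 14.3 pos [ 0.4898 -0.06    0.2015] psi 159.28 q7 0.89 open 0.0446 F [ 0.1 -1.1 -0.1]
(0.5736, 0.2494, 0.15, 97) [ 3.14 31.9   5.13] turn 62.3
(0.5736, 0.2494, 0.07, 97) [ 3.18 31.9  13.13] turn 62.3
```

```bash
python3 -m pendant '[3.2,31.9,0,10,167, 3.2,31.9,0,20,167, 3.2,31.9,0,30,167, 3.2,31.9,0,40,167, 3.2,31.9,0,50,167, 3.2,31.9,0,60,167, 3.2,31.9,0,62,167, 3.2,31.9,5,62,167, 3.2,31.9,9,62,167, 3.2,31.9,11,62,167, 3.2,31.9,12.2,62,167, 3.2,31.9,13.1,62,167, 3.2,31.9,13.1,62,167]'; python3 - <<'E'
from h import *
go((.5736,.2494,.07,97))
t=snapshot("top");s=snapshot("side");a=crop(s,160,180,270,290,5);b=crop(t,320,185,430,255,4)
cv2.imwrite("pics/c5.png",a); cv2.imwrite("pics/c5b.png",b)
E
```

```text
time_s: 15.98
tool_pos: [0.5724, 0.2496, 0.0688]
tool_rot: [0.001, 0.66, 0.751, 0.001]
ft_force: [0.5, 0.0, -0.2]
opening: 0.0302
finger_force: 0.0
t 15.97 pos [0.5724 0.2496 0.0688] psi 97.33 q7 -0.75 open 0.0302 F [ 0.5  0.  -0.2]
(0.5736, 0.2494, 0.07, 97) [-0.04  0.11 -0.12] turn 0.3
```

View pics/c5.png

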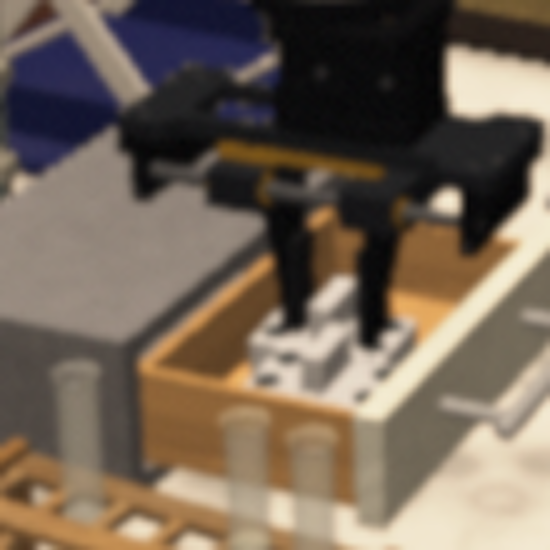

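View pics/c5b.png

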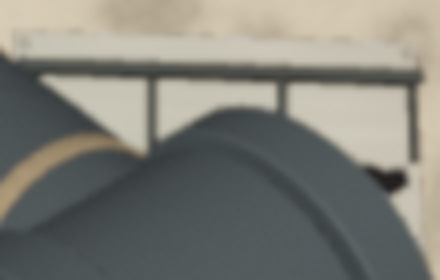

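Fingers (about (293,290) and (373,300) in the crop) straddle the rib at (330,300); from above, the arm hides the knobs.

```bash
python3 -m pendant '[0,0,0,0,255, 0,0,0,0,255, 0,0,0,0,255, 0,0,0,0,255, 0,0,-1,0,255, 0,0,-4,0,255, 0,0,-8,0,255, 0,0,-12,0,255, 0,0,-13,0,255, 0,0,-13,0,255]' 45; python3 - <<'E'
from h import *
print(sense()["finger_force"])
go((.5365,-.1453,.20,-1.2),(.5365,-.1453,.11,-1.2))
E
```

```text
time_s: 17.32
tool_pos: [0.5707, 0.2488, 0.1969]
tool_rot: [-0.0, 0.66, 0.751, -0.001]
ft_force: [-0.0, -0.4, -2.1]
opening: 0.012
finger_force: 45.3
45.30520417162052
t 17.32 pos [0.5707 0.2488 0.1969] psi 97.35 q7 -0.66 open 0.012 F [-0.  -0.4 -2.1]
(0.5365, -0.1453, 0.2, -1.2) [-38.65  -8.43  -0.27] turn 98.5
(0.5365, -0.1453, 0.11, -1.2) [-38.65  -8.42   8.73] turn 98.5
```

```bash
python3 -m pendant '[-38.7,-8.4,-0.3,10,255, -38.7,-8.4,-0.3,20,255, -38.7,-8.4,-0.3,30,255, -38.7,-8.4,-0.3,40,255, -38.7,-8.4,-0.3,50,255, -38.7,-8.4,-0.3,60,255, -38.7,-8.4,-0.3,70,255, -38.7,-8.4,-0.3,80,255, -38.7,-8.4,-0.3,90,255, -38.7,-8.4,-0.3,98.5,255, -38.7,-8.4,4,98.5,255, -38.7,-8.4,8.7,98.5,255, -38.7,-8.4,8.7,98.5,255]'; python3 - <<'E'
from h import *
print(sense()["finger_force"])
go((.5375,-.1453,.075,-1.2),(.5375,-.1453,.059,-1.2))
s=snapshot("side");cv2.imwrite("pics/s6.png",s);t=snapshot("top");cv2.imwrite("pics/t6.png",t)
o=np.zeros((480,800,3),np.uint8);o[:480,:400]=crop(s,255,150,355,270,4);o[:400,400:]=crop(t,320,170,420,270,4);cv2.imwrite("pics/c6.png",o)
E
```

```text
time_s: 18.95
tool_pos: [0.5358, -0.1445, 0.1056]
tool_rot: [-0.001, 1.0, -0.01, -0.003]
ft_force: [1.9, 0.9, -2.4]
opening: 0.0116
finger_force: 45.5
45.521741423108324
t 18.95 pos [ 0.5358 -0.1445  0.1056] psi -1.12 q7 -1.54 open 0.0116 F [ 1.9  0.9 -2.4]
(0.5375, -0.1453, 0.075, -1.2) [0.19 0.09 3.06] turn 0.1
(0.5375, -0.1453, 0.059, -1.2) [0.2  0.09 4.66] turn 0.1
```

View pics/c6.png

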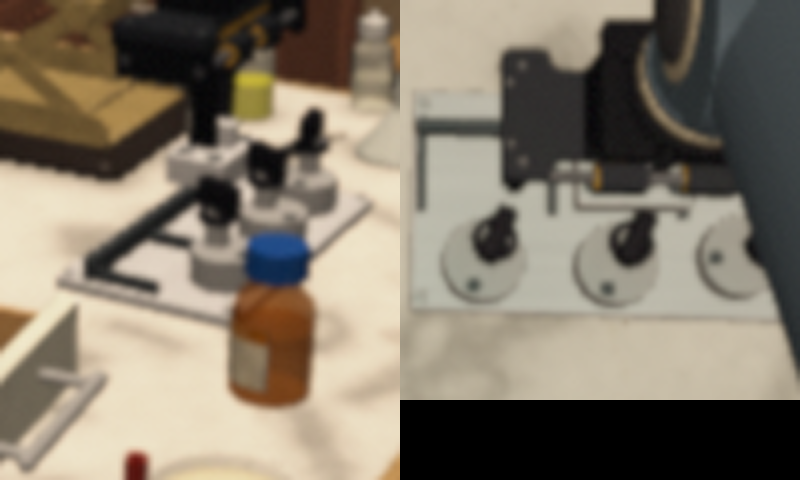

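Both knobs of bays 0 and 1 are turned back: marks point to -x at crop (473,284) and (607,288). The block hangs above bay 1, near edge from (577,207) to (690,209) in the crop.

```bash
python3 - <<'E'
from h import *
T=lambda u,v:(320+(u-400)/4,170+v/4)
a=onz("top",T(576,209),.083);b=onz("top",T(688,211),.083);print(a,b,(a+b)/2,np.linalg.norm(a-b))
print([onz("top",T(*p),.022) for p in((551,213),(421,209))])
go()
E
python3 -m pendant '[0.2,0.1,1.5,0,255, 0.2,0.1,3,0,255, 0.2,0.1,3.6,0,255, 0.2,0.1,4.2,0,255, 0.2,0.1,4.6,0,255, 0.2,0.1,4.6,0,255]'; python3 -c "
from h import *
go()"
```

```text
[ 0.50501485 -0.10822036  0.083     ] [ 0.504097   -0.17576758  0.083     ] [ 0.50455593 -0.14199397  0.083     ] 0.06755345486660859
[array([ 0.51378523, -0.1023675 ,  0.022     ]), array([ 0.51600121, -0.01942926,  0.022     ])]
t 19.05 pos [ 0.536  -0.1449  0.1083] psi -1.14 q7 -1.54 open 0.0115 F [ 0.8 -0.5 -2.3]
time_s: 19.8
tool_pos: [0.5393, -0.1463, 0.0645]
tool_rot: [0.0, 1.0, -0.01, -0.0]
ft_force: [-0.6, -0.6, -1.5]
opening: 0.0115
finger_force: 45.5
t 19.8 pos [ 0.5393 -0.1463  0.0645] psi -1.16 q7 -1.56 open 0.0115 F [-0.6 -0.6 -1.5]
```

```bash
python3 -m pendant '[0,0,0.2,0,255, 0,0,0.4,0,255, 0,0,0.5,0,255, 0,0,0.5,0,255, 0,0,0.5,0,255]'; python3 -m pendant '[0,0,0.15,0,255, 0,0,0.15,0,255]'
```

```text
time_s: 20.42
tool_pos: [0.5394, -0.1464, 0.0596]
tool_rot: [0.0, 1.0, -0.01, 0.0]
ft_force: [-0.4, -0.3, -1.9]
opening: 0.0116
finger_force: 45.5
time_s: 20.68
tool_pos: [0.5395, -0.1464, 0.0585]
tool_rot: [0.0, 1.0, -0.01, 0.0]
ft_force: [-0.8, -0.6, 2.3]
opening: 0.0117
finger_force: 45.9
```

```bash
python3 -m pendant '[0.1,0,0,0,255, 0.2,0,0,0,255, 0.2,0,0,0,255]';  python3 -m pendant '[0.1,0,0,0,255, 0.2,0,0,0,255, 0.2,0,0,0,255]'; python3 -m pendant '[0.1,0,0,0,255, 0.2,0,0,0,255, 0.2,0,0,0,255]'
```

```text
time_s: 21.05
tool_pos: [0.5398, -0.1464, 0.0585]
tool_rot: [0.0, 1.0, -0.01, -0.002]
ft_force: [-5.7, 0.4, 8.8]
opening: 0.0115
finger_force: 46.6
time_s: 21.42
tool_pos: [0.5401, -0.1464, 0.0586]
tool_rot: [0.0, 1.0, -0.01, -0.004]
ft_force: [-9.9, 2.1, 13.2]
opening: 0.0117
finger_force: 47.2
time_s: 21.8
tool_pos: [0.5403, -0.1464, 0.0587]
tool_rot: [0.0, 1.0, -0.01, -0.006]
ft_force: [-13.0, 0.6, 18.7]
opening: 0.0117
finger_force: 47.8
```

```bash
python3 -m pendant '[-0.4,0,-0.1,0,255, -0.4,0,-0.1,0,167, -0.4,0,-0.1,0,167, -0.4,0,-0.1,0,167, -0.4,0,-4,0,167, -0.4,0,-10,0,167, -0.4,0,-12,0,167]'; python3 - <<'E'
from h import *
go((.489,-.1449,.14,159.3),(.489,-.1449,.09,159.3))
E
```

```text
time_s: 22.68
tool_pos: [0.5436, -0.1466, 0.1819]
tool_rot: [0.001, 1.0, -0.01, 0.003]
ft_force: [0.9, -0.3, -0.1]
opening: 0.0301
finger_force: 0.0
t 22.68 pos [ 0.5436 -0.1466  0.1819] psi -1.15 q7 -1.51 open 0.0301 F [ 0.9 -0.3 -0.1]
(0.489, -0.1449, 0.14, 159.3) [-5.49 -0.07  4.15] turn -160.5
(0.489, -0.1449, 0.09, 159.3) [-5.52 -0.08  9.15] turn -160.5
```

```bash
python3 -m pendant '[-5.5,0,0,-10,123, -5.5,0,0,-20,123, -5.5,0,0,-30,123, -5.5,0,0,-40,123, -5.5,0,0,-50,123, -5.5,0,0,-60,123, -5.5,0,0,-70,123, -5.5,0,0,-80,123, -5.5,0,0,-90,123, -5.5,0,0,-100,123, -5.5,0,0,-110,123, -5.5,0,0,-120,123, -5.5,0,0,-130,123, -5.5,0,0,-140,123, -5.5,0,0,-150,123, -5.5,0,0,-160.5,123, -5.5,-0.1,4,-160.5,123, -5.5,-0.1,7,-160.5,123, -5.5,-0.1,9.1,-160.5,123, -5.5,-0.1,9.1,-160.5,123]'; python3 -m pendant '[0,0,0,0,255, 0,0,0,0,255, 0,0,0,0,255, 0,0,0,0,255, 0,0,0,0,255]' 30; python3 -c "
from h import *
go();print(sense()['ft_torque'])"
```

```text
time_s: 25.18
tool_pos: [0.4855, -0.1441, 0.0858]
tool_rot: [-0.002, 0.179, 0.984, 0.0]
ft_force: [-0.2, 0.3, -0.2]
opening: 0.0449
finger_force: 0.0
time_s: 25.8
tool_pos: [0.4876, -0.1443, 0.0884]
tool_rot: [0.001, 0.179, 0.984, -0.0]
ft_force: [-0.1, -0.1, 5.8]
opening: 0.0152
finger_force: 30.7
t 25.8 pos [ 0.4876 -0.1443  0.0884] psi 159.33 q7 0.95 open 0.0152 F [-0.1 -0.1  5.8]
[ 0.12497894 -0.05898192 -0.0730272 ]
```

```bash
python3 -m pendant '[0,0,0,10,255, 0,0,0,20,255, 0,0,0,30,255, 0,0,0,40,255, 0,0,0,50,255, 0,0,0,60,255, 0,0,0,68,255, 0,0,0,70,255, 0,0,0,70,255]'; python3 -c "
from h import *
go();print(sense()['ft_torque'])"; python3 -m pendant '[0,0,0,1,255, 0,0,0,2,255, 0,0,0,2,255]';python3 -c "
from h import *
go();print(sense()['ft_torque'])"; python3 -m pendant '[0,0,0,1,255, 0,0,0,2,255, 0,0,0,2,255]';python3 -c "
from h import *
go();print(sense()['ft_torque'])"; python3 -m pendant '[0,0,0,1,255, 0,0,0,2,255, 0,0,0,2,255]';python3 -c "
from h import *
go();print(sense()['ft_torque'])"
```

```text
time_s: 26.92
tool_pos: [0.4888, -0.1436, 0.0884]
tool_rot: [0.002, 0.71, 0.704, 0.002]
ft_force: [4.1, 2.5, 6.6]
opening: 0.015
finger_force: 33.3
t 26.93 pos [ 0.4888 -0.1436  0.0884] psi 89.49 q7 -0.07 open 0.015 F [4.1 2.5 6.6]
[ 0.56718078 -0.95015586  0.1230225 ]
time_s: 27.3
tool_pos: [0.4888, -0.1436, 0.0884]
tool_rot: [0.002, 0.722, 0.691, 0.002]
ft_force: [3.5, 4.0, 6.5]
opening: 0.0148
finger_force: 33.4
t 27.3 pos [ 0.4888 -0.1436  0.0884] psi 87.5 q7 -0.1 open 0.0148 F [3.5 4.  6.5]
[ 0.61437303 -0.92852617  0.16991712]
time_s: 27.68
tool_pos: [0.4888, -0.1436, 0.0884]
tool_rot: [0.002, 0.734, 0.679, 0.002]
ft_force: [4.8, 3.3, 6.7]
opening: 0.0152
finger_force: 33.1
t 27.68 pos [ 0.4888 -0.1436  0.0884] psi 85.53 q7 -0.13 open 0.0152 F [4.8 3.3 6.7]
[ 0.568277   -0.91877474  0.26867477]
time_s: 28.05
tool_pos: [0.4889, -0.1436, 0.0884]
tool_rot: [0.002, 0.746, 0.666, 0.002]
ft_force: [4.2, 2.8, 5.2]
opening: 0.0148
finger_force: 33.1
t 28.05 pos [ 0.4889 -0.1436  0.0884] psi 83.55 q7 -0.16 open 0.0148 F [4.2 2.8 5.2]
[ 0.51496931 -1.00873588  0.40374195]
```

```bash
python3 -m pendant '[0,0,0,0,123, 0,0,0,0,123, 0,0,0,0,123, 0,0,-6,0,123, 0,0,-11,0,123, 0,0,-11,0,123]'; python3 - <<'E'
from h import *
go()
t=snapshot("top");cv2.imwrite("pics/t7.png",t);s=snapshot("side")
o=np.zeros((480,800,3),np.uint8);o[:,:400]=crop(t,165,150,265,270,4);o[:400,400:]=crop(s,265,160,365,260,4);cv2.imwrite("pics/c7.png",o)
E
```

```text
time_s: 28.8
tool_pos: [0.4876, -0.1453, 0.2003]
tool_rot: [0.003, 0.747, 0.665, 0.001]
ft_force: [0.3, -0.7, 0.6]
opening: 0.0451
finger_force: 0.0
t 28.8 pos [ 0.4876 -0.1453  0.2003] psi 83.34 q7 -0.07 open 0.0451 F [ 0.3 -0.7  0.6]
```

View pics/c7.png

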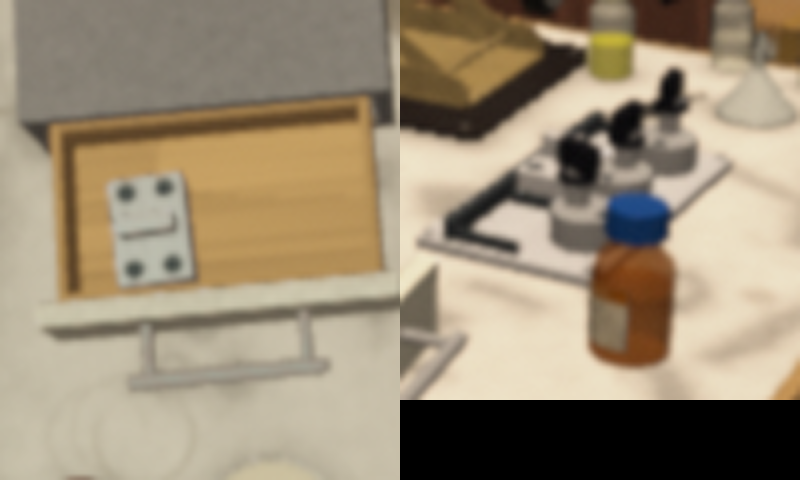

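Block A has been knocked aside: it is now centred at crop (152,230), corners (108,181), (184,173), (195,278) and (120,288). Bay 1's block stands against the fence.

```bash
python3 - <<'E'
from h import *
A=lambda u,v:(165+u/4,150+v/4)
P=[onz("top",A(*p),.046) for p in((108,181),(184,173),(195,278),(120,288))]; c=sum(P)/4; d=P[0]+P[1]-P[2]-P[3]
psi=np.degrees(np.arctan2(d[1],d[0]));print(c,psi)
r=onz("top",A(147,222),.066);print(r)
x,y=(c[0]+.001),(c[1]-.0005)
go((x,y,.2,97.3),(x,y,.069,97.3))
E
```

```text
[0.54811812 0.29019187 0.046     ] 8.666381485115194
[0.54854731 0.28931197 0.066     ]
t 28.9 pos [ 0.485  -0.1448  0.1965] psi 83.33 q7 -0.07 open 0.0449 F [-0.5 -1.  -0.2]
(np.float64(0.5491181206673711), np.float64(0.289691865756337), 0.2, 97.3) [43.9   1.32 -0.39] turn -14.0
(np.float64(0.5491181206673711), np.float64(0.289691865756337), 0.069, 97.3) [43.91  1.34 12.71] turn -14.0
```

```bash
python3 -m pendant '[43.9,1.3,-0.4,-10,167, 43.9,1.3,-0.4,-14,167, 43.9,1.3,-0.4,-14,167, 43.9,1.3,-0.4,-14,167, 43.9,1.3,-0.4,-14,167, 43.9,1.3,-0.4,-14,167, 43.9,1.3,-0.4,-14,167, 43.9,1.3,-0.4,-14,167, 43.9,1.3,4,-14,167, 43.9,1.3,8,-14,167, 43.9,1.3,8,-14,167]'; python3 -c "
from h import *
go((.5485,.2897,.069,97.3))"
```

```text
time_s: 30.28
tool_pos: [0.5474, 0.2867, 0.1122]
tool_rot: [-0.001, 0.66, 0.751, -0.005]
ft_force: [-0.5, 0.0, 0.6]
opening: 0.0302
finger_force: 0.0
t 30.27 pos [0.5474 0.2867 0.1122] psi 97.32 q7 -0.75 open 0.0302 F [-0.5  0.   0.6]
(0.5485, 0.2897, 0.069, 97.3) [0.31 0.19 4.31] turn 0.0
```

```bash
python3 -m pendant '[0.1,0.1,1.5,0,167, 0.1,0.1,3,0,167, 0.1,0.1,4.3,0,167, 0.1,0.1,4.3,0,167]'; python3 -c "
from h import *
go((.5485,.2897,.069,97.3));t=snapshot('side');cv2.imwrite('pics/s8.png',crop(t,160,180,270,290,5))"
```

```text
time_s: 30.78
tool_pos: [0.5505, 0.2909, 0.0729]
tool_rot: [-0.0, 0.66, 0.751, -0.001]
ft_force: [-0.0, -0.2, -0.1]
opening: 0.0304
finger_force: 0.0
t 30.77 pos [0.5505 0.2909 0.0729] psi 97.35 q7 -0.79 open 0.0304 F [-0.  -0.2 -0.1]
(0.5485, 0.2897, 0.069, 97.3) [-0.09 -0.21  0.4 ] turn 0.1
```

View pics/s8.png

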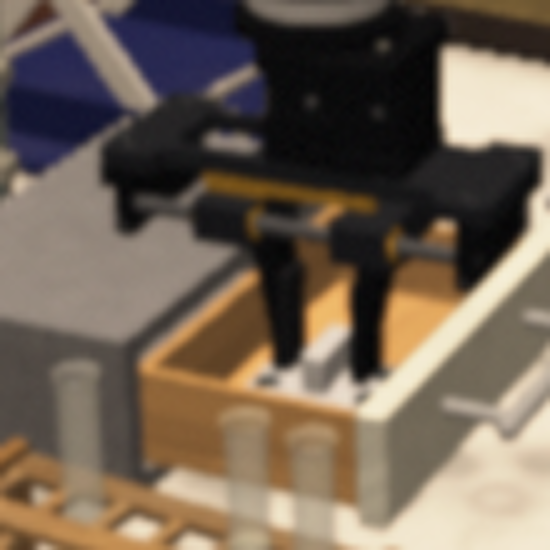

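Again the fingers (crop (288,330) and (365,335)) straddle the rib at (325,355).

```bash
python3 -m pendant '[0,-0.2,0.4,0,167, 0,-0.2,0.4,0,255, 0,-0.2,0.4,0,255, 0,-0.2,0.4,0,255, 0,-0.2,0.4,0,255, 0,-0.2,-1,0,255, 0,-0.2,-4,0,255, 0,-0.2,-8,0,255, 0,-0.2,-12.7,0,255, 0,-0.2,-12.7,0,255, 0,-0.2,-12.7,0,255]' 45; python3 - <<'E'
from h import *
print(sense()["finger_force"])
go((.538,-.0615,.20,-1.2),(.538,-.0615,.11,-1.2))
E
```

```text
time_s: 32.2
tool_pos: [0.5484, 0.2904, 0.2005]
tool_rot: [0.0, 0.66, 0.751, -0.001]
ft_force: [-0.6, -0.3, -2.9]
opening: 0.0116
finger_force: 45.0
44.97871935367584
t 32.2 pos [0.5484 0.2904 0.2005] psi 97.35 q7 -0.7 open 0.0116 F [-0.6 -0.3 -2.9]
(0.538, -0.0615, 0.2, -1.2) [-34.77  -5.53   0.1 ] turn 98.5
(0.538, -0.0615, 0.11, -1.2) [-34.76  -5.52   9.1 ] turn 98.5
```

```bash
python3 -m pendant '[-34.8,-5.5,0,10,255, -34.8,-5.5,0,20,255, -34.8,-5.5,0,30,255, -34.8,-5.5,0,40,255, -34.8,-5.5,0,50,255, -34.8,-5.5,0,60,255, -34.8,-5.5,0,70,255, -34.8,-5.5,0,80,255, -34.8,-5.5,0,90,255, -34.8,-5.5,0,98.5,255, -34.8,-5.5,4,98.5,255, -34.8,-5.5,9.1,98.5,255, -34.8,-5.5,9.1,98.5,255, -34.8,-5.5,9.1,98.5,255]'; python3 - <<'E'
from h import *
print(sense()["finger_force"])
go((.538,-.0615,.075,-1.2),(.538,-.0615,.059,-1.2))
t=snapshot("top");cv2.imwrite("pics/c9.png",crop(t,320,170,440,270,5))
E
```

```text
time_s: 33.95
tool_pos: [0.5391, -0.061, 0.1105]
tool_rot: [-0.0, 1.0, -0.01, -0.0]
ft_force: [-0.3, 1.4, -2.2]
opening: 0.0113
finger_force: 45.0
44.978654980659485
t 33.95 pos [ 0.5391 -0.061   0.1105] psi -1.15 q7 -1.66 open 0.0113 F [-0.3  1.4 -2.2]
(0.538, -0.0615, 0.075, -1.2) [-0.1   0.06  3.55] turn 0.0
(0.538, -0.0615, 0.059, -1.2) [-0.1   0.06  5.15] turn 0.0
```

View pics/c9.png

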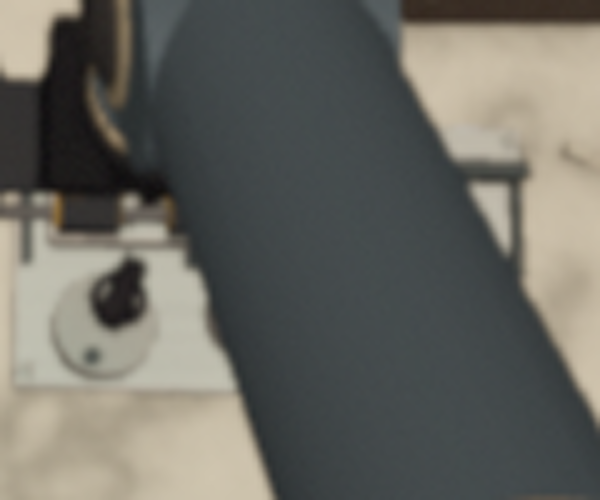

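Bay 0's block is in place above it (near edge crop (48,240)-(187,243)), between strips at columns 27 and 193; the bay's knob is turned back.

```bash
python3 - <<'E'
from h import *
T=lambda u,v:(320+u/5,170+v/5)
print([onz("top",T(*p),z)[:2] for p,z in(((48,240),.0635),((187,243),.0635),((48,235),.087),((187,238),.087),((27,260),.022),((193,265),.022))])
E
python3 -m pendant '[-0.1,0,1.5,0,255, -0.1,0,3,0,255, -0.1,0,4,0,255, -0.1,0,4.6,0,255, -0.1,0,4.9,0,255, -0.1,0,4.9,0,255]'; python3 -m pendant '[0,0,0.2,0,255, 0,0,0.2,0,255]'
```

```text
[array([ 0.5189397 , -0.02701883]), array([ 0.51774557, -0.09549545]), array([ 0.5167679 , -0.02496996]), array([ 0.51559812, -0.09198917]), array([ 0.51665261, -0.01982038]), array([ 0.51444414, -0.10455533])]
time_s: 34.75
tool_pos: [0.5381, -0.061, 0.061]
tool_rot: [0.0, 1.0, -0.01, -0.0]
ft_force: [-0.2, -0.7, -1.8]
opening: 0.0117
finger_force: 45.0
time_s: 35.0
tool_pos: [0.5386, -0.061, 0.0603]
tool_rot: [0.0, 1.0, -0.01, 0.001]
ft_force: [-2.4, 0.6, 4.4]
opening: 0.0114
finger_force: 45.0
```

```bash
python3 -m pendant '[0.1,0,0,0,255, 0.2,0,0,0,255, 0.2,0,0,0,255]';  python3 -m pendant '[0.1,0,0,0,255, 0.2,0,0,0,255, 0.2,0,0,0,255]'; python3 -m pendant '[0.1,0,0,0,255, 0.2,0,0,0,255, 0.2,0,0,0,255]'
```

```text
time_s: 35.38
tool_pos: [0.5387, -0.0611, 0.0603]
tool_rot: [0.0, 1.0, -0.01, -0.001]
ft_force: [-6.4, -0.4, 10.8]
opening: 0.0114
finger_force: 45.0
time_s: 35.75
tool_pos: [0.5389, -0.0611, 0.0604]
tool_rot: [0.0, 1.0, -0.01, -0.003]
ft_force: [-10.5, 0.4, 15.5]
opening: 0.0115
finger_force: 45.0
time_s: 36.12
tool_pos: [0.5392, -0.061, 0.0605]
tool_rot: [0.0, 1.0, -0.01, -0.005]
ft_force: [-14.8, 1.1, 20.8]
opening: 0.0118
finger_force: 45.0
```

```bash
python3 -m pendant '[-0.5,0,-0.2,0,255, -0.5,0,-0.2,0,167, -0.5,0,-0.2,0,167, -0.5,0,-0.2,0,167, -0.5,0,-4,0,167, -0.5,0,-10,0,167, -0.5,0,-12,0,167]'; python3 - <<'E'
from h import *
go((.4905,-.0606,.14,159.3),(.4905,-.0606,.09,159.3))
E
```

```text
time_s: 37.0
tool_pos: [0.5412, -0.061, 0.1828]
tool_rot: [0.0, 1.0, -0.01, 0.003]
ft_force: [0.3, 0.2, -0.5]
opening: 0.0298
finger_force: 0.0
t 37.0 pos [ 0.5412 -0.061   0.1828] psi -1.16 q7 -1.64 open 0.0298 F [ 0.3  0.2 -0.5]
(0.4905, -0.0606, 0.14, 159.3) [-5.1   0.06  4.24] turn -160.5
(0.4905, -0.0606, 0.09, 159.3) [-5.14  0.06  9.24] turn -160.5
```

```bash
python3 -m pendant '[-4.9,0,0,-10,123, -4.9,0,0,-20,123, -4.9,0,0,-30,123, -4.9,0,0,-40,123, -4.9,0,0,-50,123, -4.9,0,0,-60,123, -4.9,0,0,-70,123, -4.9,0,0,-80,123, -4.9,0,0,-90,123, -4.9,0,0,-100,123, -4.9,0,0,-110,123, -4.9,0,0,-120,123, -4.9,0,0,-130,123, -4.9,0,0,-140,123, -4.9,0,0,-150,123, -4.9,0,0,-160.5,123, -4.9,0,0,-160.5,123]'; python3 - <<'E'
from h import *
go((.4905,-.0606,.09,159.3))
t=snapshot("top");s=snapshot("side")
o=np.zeros((480,800,3),np.uint8);o[:400,:400]=crop(t,320,170,420,270,4);o[:400,400:]=crop(s,255,160,355,260,4);cv2.imwrite("pics/c10.png",o)
E
```

```text
time_s: 39.12
tool_pos: [0.4901, -0.0602, 0.1789]
tool_rot: [-0.0, 0.181, 0.984, 0.0]
ft_force: [0.1, 0.5, 0.4]
opening: 0.0452
finger_force: 0.0
t 39.12 pos [ 0.4901 -0.0602  0.1789] psi 159.2 q7 0.96 open 0.0452 F [0.1 0.5 0.4]
(0.4905, -0.0606, 0.09, 159.3) [-0.05 -0.03  8.89] turn -0.1
```

View pics/c10.png

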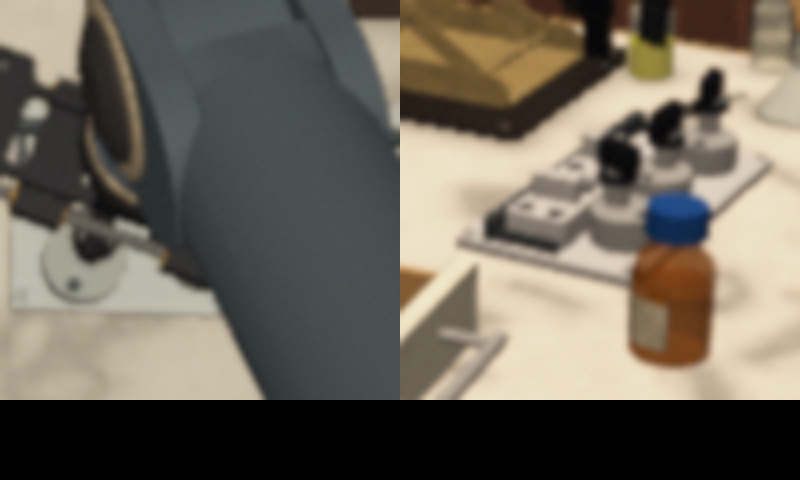

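The side view shows both blocks flat in bays 0 and 1 at crop (545,210) and (570,175). Next I lock bay 0.

```bash
python3 -m pendant '[0,0,4,0,123, 0,0,7,0,123, 0,0,8.9,0,123, 0,0,8.9,0,123]'; python3 -m pendant '[0,0,0,0,255, 0,0,0,0,255, 0,0,0,0,255, 0,0,0,0,255, 0,0,0,0,255]' 30;  python3 -m pendant '[0,0,0,10,255, 0,0,0,20,255, 0,0,0,30,255, 0,0,0,40,255, 0,0,0,50,255, 0,0,0,60,255, 0,0,0,68,255, 0,0,0,70,255, 0,0,0,70,255]'; python3 -c "
from h import *
go();print(sense()['ft_torque'])"; python3 -m pendant '[0,0,0,1,255, 0,0,0,2,255, 0,0,0,2,255]';python3 -c "
from h import *
go();print(sense()['ft_torque'])"; python3 -m pendant '[0,0,0,1,255, 0,0,0,2,255, 0,0,0,2,255]';python3 -c "
from h import *
go();print(sense()['ft_torque'])"; python3 -m pendant '[0,0,0,1,255, 0,0,0,2,255, 0,0,0,2,255]';python3 -c "
from h import *
go();print(sense()['ft_torque'])"
```

```text
time_s: 39.72
tool_pos: [0.4894, -0.0599, 0.0892]
tool_rot: [-0.001, 0.179, 0.984, -0.0]
ft_force: [0.0, 0.4, -0.0]
opening: 0.0451
finger_force: 0.0
time_s: 40.35
tool_pos: [0.4902, -0.0605, 0.0906]
tool_rot: [0.0, 0.18, 0.984, -0.0]
ft_force: [-1.7, -1.2, 6.1]
opening: 0.014
finger_force: 43.0
time_s: 41.48
tool_pos: [0.4912, -0.0598, 0.0906]
tool_rot: [0.001, 0.71, 0.704, 0.001]
ft_force: [2.3, 0.5, 4.4]
opening: 0.0141
finger_force: 42.8
t 41.48 pos [ 0.4912 -0.0598  0.0906] psi 89.45 q7 -0.2 open 0.0141 F [2.3 0.5 4.4]
[-0.01064301 -0.53049485  0.1153648 ]
time_s: 41.85
tool_pos: [0.4913, -0.0598, 0.0907]
tool_rot: [0.001, 0.723, 0.691, 0.001]
ft_force: [2.8, 1.2, 4.9]
opening: 0.0138
finger_force: 42.9
t 41.85 pos [ 0.4913 -0.0598  0.0907] psi 87.37 q7 -0.23 open 0.0138 F [2.8 1.2 4.9]
[ 0.07508734 -0.62551074  0.1647904 ]
time_s: 42.22
tool_pos: [0.4913, -0.0598, 0.0907]
tool_rot: [0.001, 0.735, 0.678, 0.001]
ft_force: [2.8, 0.8, 5.1]
opening: 0.0137
finger_force: 42.9
t 42.23 pos [ 0.4913 -0.0598  0.0907] psi 85.38 q7 -0.26 open 0.0137 F [2.8 0.8 5.1]
[ 0.04151698 -0.61859607  0.11658244]
time_s: 42.6
tool_pos: [0.4912, -0.0598, 0.0907]
tool_rot: [0.001, 0.746, 0.666, 0.001]
ft_force: [3.0, 0.8, 6.0]
opening: 0.0138
finger_force: 42.9
t 42.6 pos [ 0.4912 -0.0598  0.0907] psi 83.48 q7 -0.28 open 0.0138 F [3.  0.8 6. ]
[ 0.01754377 -0.59052905  0.47393305]
```

```bash
python3 -m pendant '[0,0,0,0,123, 0,0,0,0,123, 0,0,0,0,123, 0,0,-6,0,123, 0,0,-11,0,123, 0,0,-11,0,123]'; python3 - <<'E'
from h import *
go((.4565,.2385,.2,95.3),(.4565,.2385,.11,95.3))
E
```

```text
time_s: 43.35
tool_pos: [0.4921, -0.0602, 0.2033]
tool_rot: [0.003, 0.747, 0.665, 0.002]
ft_force: [-0.1, -0.6, -0.5]
opening: 0.0451
finger_force: 0.0
t 43.35 pos [ 0.4921 -0.0602  0.2033] psi 83.3 q7 -0.2 open 0.0451 F [-0.1 -0.6 -0.5]
(0.4565, 0.2385, 0.2, 95.3) [29.26 -7.02  0.27] turn -12.0
(0.4565, 0.2385, 0.11, 95.3) [29.26 -7.08  9.27] turn -12.0
```

```bash
python3 -m pendant '[29.3,-7,0.3,-10,179, 29.3,-7,0.3,-12,179, 29.3,-7,0.3,-12,179, 29.3,-7,0.3,-12,179, 29.3,-7,0.3,-12,179, 29.3,-7,0.3,-12,179, 29.3,-7,5,-12,179, 29.3,-7,8.5,-12,179, 29.3,-7,8.5,-12,179, 29.3,-7,8.5,-12,179]'; python3 - <<'E'
from h import *
go((.4565,.2385,.05,95.3))
t=snapshot("top");s=snapshot("side");cv2.imwrite("pics/t11.png",t)
o=np.zeros((480,800,3),np.uint8);o[:480,:400]=crop(s,170,190,270,310,4);o[:400,400:]=crop(t,320,180,420,280,4);cv2.imwrite("pics/c11.png",o)
E
```

```text
time_s: 44.6
tool_pos: [0.4549, 0.2387, 0.1155]
tool_rot: [0.0, 0.674, 0.739, 0.0]
ft_force: [-0.0, 1.0, -0.3]
opening: 0.0261
finger_force: 0.0
t 44.6 pos [0.4549 0.2387 0.1155] psi 95.29 q7 -0.76 open 0.0261 F [-0.   1.  -0.3]
(0.4565, 0.2385, 0.05, 95.3) [-0.04  0.16  6.55] turn -0.0
```

View pics/c11.png

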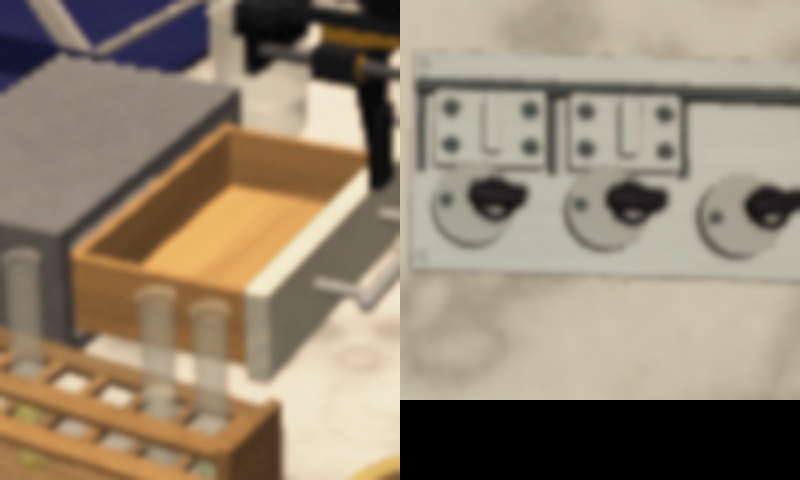

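Both blocks sit flat against the fence with the lobes on them (crop (490,128) and (627,132)). The drawer is empty, so I'll shut it.

```bash
python3 -m pendant '[0,0.1,3,0,179, 0,0.1,5,0,179, 0,0.1,6.5,0,179, 0,0.1,6.5,0,179]'; python3 -m pendant '[0,0,0,0,255, 0,0,0,0,255, 0,0,0,0,255, 0,0,0,0,255]' 25; python3 -m pendant '[0,1,0,0,255, 0,2,0,0,255, 0,3,0,0,255, 0,4,0,0,255, 0,5,0,0,255, 0,6,0,0,255, 0,7,0,0,255, 0,8,0,0,255, 0,9,0,0,255, 0,10,0,0,255, 0,10.5,0,0,255, 0,10.9,0,0,255, 0,11.2,0,0,255, 0,11.2,0,0,255]'; python3 -m pendant '[0,0.1,0,0,255, 0,0.2,0,0,255, 0,0.2,0,0,255]'
```

```text
time_s: 45.2
tool_pos: [0.4553, 0.239, 0.0499]
tool_rot: [-0.0, 0.673, 0.739, -0.0]
ft_force: [0.3, -0.6, -0.1]
opening: 0.026
finger_force: 0.0
time_s: 45.7
tool_pos: [0.4579, 0.2397, 0.051]
tool_rot: [0.001, 0.674, 0.739, 0.002]
ft_force: [4.8, 1.1, -1.3]
opening: 0.0102
finger_force: 25.0
time_s: 47.45
tool_pos: [0.5676, 0.2505, 0.051]
tool_rot: [0.0, 0.673, 0.739, 0.001]
ft_force: [-0.8, 0.3, 3.8]
opening: 0.0098
finger_force: 25.0
time_s: 47.82
tool_pos: [0.5692, 0.2506, 0.051]
tool_rot: [-0.0, 0.673, 0.739, 0.001]
ft_force: [-0.9, 1.9, 5.7]
opening: 0.0104
finger_force: 25.0
```

```bash
python3 -m pendant '[0,0.15,0,0,255, 0,0.3,0,0,255, 0,0.3,0,0,255]'; python3 -m pendant '[0,0.15,0,0,255, 0,0.3,0,0,255, 0,0.3,0,0,255]'; python3 -m pendant '[0,0.15,0,0,255, 0,0.3,0,0,255, 0,0.3,0,0,255]'
```

```text
time_s: 48.2
tool_pos: [0.5696, 0.2507, 0.0509]
tool_rot: [-0.001, 0.673, 0.74, -0.002]
ft_force: [-7.0, -0.2, 10.6]
opening: 0.0101
finger_force: 25.0
time_s: 48.58
tool_pos: [0.5696, 0.2507, 0.0508]
tool_rot: [-0.002, 0.673, 0.74, -0.005]
ft_force: [-12.9, -1.7, 17.2]
opening: 0.0104
finger_force: 25.0
time_s: 48.95
tool_pos: [0.5697, 0.2508, 0.0507]
tool_rot: [-0.004, 0.673, 0.74, -0.007]
ft_force: [-19.5, -3.5, 22.6]
opening: 0.0098
finger_force: 25.0
```

```bash
python3 -m pendant '[0,-0.6,0,0,255, 0,-0.6,0,0,179, 0,-0.6,0,0,179, 0,-0.6,0,0,179, 0,-0.6,-4,0,179, 0,-0.6,-10,0,179, 0,-0.6,-15,0,179, -30,-0.6,-17,0,179, -30,-0.6,-17,0,179, -30,-0.6,-17,0,179, -30,-0.6,-17,0,179, -30,-0.6,-17,0,179, -30,-0.6,-17,0,179]'; python3 - <<'E'
from h import *
go()
t=snapshot("top");s=snapshot("side");cv2.imwrite("pics/t12.png",t)
A=cv2.imread("pics/top0.png");d=cv2.absdiff(A,t).max(2)[115:215,160:262];print((d>40).sum())
o=np.zeros((450,800,3),np.uint8);o[:420,:400]=cv2.resize(crop(t,160,110,280,236,4),(400,420));o[:450,400:]=cv2.resize(s[130:400,120:360],(400,450));cv2.imwrite("pics/c12.png",o)
E
```

```text
time_s: 50.58
tool_pos: [0.6001, -0.0554, 0.2196]
tool_rot: [0.001, 0.677, 0.736, -0.001]
ft_force: [0.6, 0.3, 0.6]
opening: 0.0259
finger_force: 0.0
t 50.58 pos [ 0.6001 -0.0554  0.2196] psi 94.77 q7 -0.09 open 0.0259 F [0.6 0.3 0.6]
0
```

View pics/c12.png

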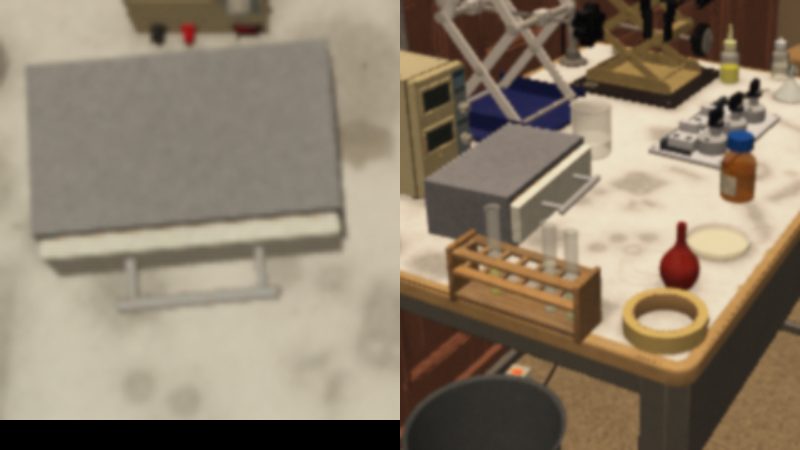

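The drawer is shut and its picture is identical to the start. The beaker and bottle still stand, and both blocks are clamped.

```bash
python3 -c "
from workcell import *
print(job_done())"
```

```text
the job is handed in; nothing more can be done
None
```

I handed the job in at about 51 s. The drawer held two blocks; both stand flat in bays 0 and 1 with their knobs locked against the fence. The drawer is fully shut, and the beaker and bottle are still standing.

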